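Start the press spindle

TASK

Push the blue head of the glue press along its rails until it is right up against the red end stop. Then start its loose spindle in the boss: turn it backward (anticlockwise seen from above) until you notice the thread drop, then forward one full turn so that the thread has caught. Finish while still gripping the spindle, holding it still for me to take over with the spanner, and leave the things lying around where they are.

Things in the scene. Friction and masses are not known exactly. Their poses are not given: they have to be found in the camera images.
- push_grip (a point): Centre of the upright black grip on the sliding head: a cylinder 24 mm in diameter, 40 mm tall (20 mm above and below this point), axis vertical, 100 mm behind the spindle's axis (head's -y). Axes of the press: y horizontal along the rails towards the end stop (the head slides along +y), z up. The flat blue foot under it has its top 24 mm below this point.
- boss_mouth (a point): Centre of the top rim of the round blue boss (56 mm in diameter, 24 mm high) on the sliding head, on the spindle's vertical axis, fixed to the head, 140 mm above the table. Axes as push_grip. Right-hand thread, 6 mm pitch. The head is a flat plate 120 mm across and 150 mm along the rails, its top 24 mm below this point.
- stop_pad (a point): Middle of the face of the red end stop, a bar 110 mm wide across the rails at their +y end, fixed. Axes as push_grip. The head's front edge, 75 mm ahead of boss_mouth, meets its pads here when the head is home: boss_mouth is then 75 mm from here along y.
- head (a joint): Travel of the sliding head along the rails in m: 0 at the far end, 0.14 against the end stop. It slides stiffly (about 7 N, without a spring) and stays where it is left.
- spindle: Steel press spindle, 0.6 kg: vertical screw 30 mm thick, pitch 6 mm, right-hand, with hexagon head. It rests by its own weight on the first thread of the boss, kept upright on its axis, free to rise and turn. Turned backward it climbs 6 mm per turn until the thread ends pass, within half a turn of the start, then drops 6 mm unless gripped firmly. This point, 62 mm below hex_centre, does not turn.
- hex_centre (a point): Centre of the spindle's hexagon: 36 mm across flats, 41.6 mm across corners, 28 mm tall (14 mm above and below). It turns with the spindle; its x axis is square to one pair of flats, the others at 60 degree steps. Below is the 30 mm thread. It stands 65 to 67 mm above boss_mouth at the start, 62 mm right after the drop, 56 mm one turn forward from there (6 mm lower per turn).
- turn (a joint): Angle of the spindle in rad, growing as it is turned backward (anticlockwise seen from above), counted over whole turns from an arbitrary mark.
- glue_centre (a point): Bystander: middle of a white glue bottle with orange cap, 58 mm in diameter, 170 mm tall, standing beside the press. This point is 85 mm above the table.
- tape_centre (a point): Bystander: middle of a roll of tape lying flat, 96 mm in diameter, 38 mm tall, 19 mm above the table.
- foot_centre (a point): Bystander: middle of the dark steel pressure foot for the spindle, 60 mm in diameter, 26 mm tall, standing on the table beyond the press.

How it is judged:
On the way, in this order (a step that is already met when the one before it is completed fails the run):
1. the head is pushed against the end stop (value of joint head above 0.136 m), for 0.2 s.
2. the spindle is turned backward past the ends of the threads and has dropped (value of joint turn above 4 rad and z of hex_centre in the frame of boss_mouth below 0.0648 m and value of joint head above 0.135 m), for 0.1 s.
3. the spindle is screwed forward about one turn (z of hex_centre in the frame of boss_mouth between 0.0536 and 0.0581 m), for 0.1 s.
At the end, for the whole second after the job is handed in: Head within 5 mm of the end stop; spindle turned back over its thread drop, then screwed in one turn (two thirds to 1.4 turns: hexagon centre 53.6 to 58.1 mm above the boss's rim); fingers still grip it (over 3 N), spindle still, bystanders within 25 mm of their places (all of step 3 and value of joint head above 0.135 m and contact force between the fingers and spindle above 3 N and velocity of joint turn between -0.1 and 0.1 rad/s and linear speed of spindle below 0.01 m/s); the arm keeps its last pose, push and grip.
It fails at once if the glue bottle was moved or tipped (distance of glue_centre from where it was at the start of the episode above 0.025 m or angle between glue_centre's own z axis and vertical above 0.5 rad).
It fails at once if the roll of tape was moved (distance of tape_centre from where it was at the start of the episode above 0.025 m).
It fails at once if the pressure foot was moved (distance of foot_centre from where it was at the start of the episode above 0.025 m).
It also fails if it takes over 72 s, if anything falls off the work surface, if the arm or the gripper's body presses on something with over 40 N, if the wrist force passes 120 N, or if a joint passes its speed limit or range.

ROBOT

A 7-joint arm with a two-finger parallel gripper is mounted at the origin on the work surface. World frame = base frame: x ahead of the robot, y to its left, z up, the work surface at z = 0. Lengths are in m, angles in rad, forces in N, time in s.
With the tool pointing down it reaches from about 0.4 to 0.9 m from the base axis. Payload 5.5 kg.
Tool frame: the origin (TCP) lies on the front face of the gripper's body, between the roots of the fingers; the fingertips stand 73 mm ahead of it and the grasp point (between the pads) lies 54 mm ahead of it; z points along the fingers, y is the line along which they close (so a half turn about z gives the same grasp; the last joint's range is limited). The gripper opens to 85 mm and grips with 20 to 120 N. Pads are 22 mm wide; open, the fingers measure 114 mm over their backs; the gripper's body (76 mm by 85 mm) begins 54 mm behind the grasp point. The pads swing forward as they close: fully open they stand 13 mm farther back than shut.
Start: joints at [1.591, 0.501, -0.427, 1.55, 0.221, 1.138, -0.21], TCP at [0.156, -0.631, 0.304] pointing down, gripper open.
Joint ranges: [-2.88, 2.88], [-0.31, 2.03], [-1.54, 1.56], [0.2, 2.42], [-1.41, 4.55], [0.19, 2.02], [-2.57, 2.57]. Speed limits (rad/s): [2.57, 2.57, 3.14, 3.14, 3.14, 3.14, 3.14].

INTERFACE

Orientations are given as [roll, pitch, yaw] about the fixed x, y, z axes, in that order (R = Rz(yaw) Ry(pitch) Rx(roll)).
In Python, from bench import env, eoat, planner, snapshot gives the robot as it stands. Calls block until the motion is done:
- env.move_pose(position, orientation): joint-space move of the TCP to a pose.
- env.move_l(position, rotation=None, rate=0.15, contact_N=None): straight line of the TCP; rotation=None keeps the orientation; rate is the mean speed in m/s. With contact_N (N) it stops when the force on the tool has changed by that much, and returns True; else False.
- env.goto_joints(angles): joint-space move.
- eoat.move_gripper(opening, force=None): finger opening in m; force is the grip in N (None keeps the last); returns when the fingers have stopped.
- env.pause(seconds).
- planner.ik(position, orientation): joint angles nearest the present ones, or None.
- env.get_state(): the state.
- snapshot(name): name is "side" or "top" or "wrist"; returns a dict with "img" (384x512x3 uint8, blue, green, red), "fov_y" (degrees; the focal length in pixels is half the picture's height over the tangent of half this angle, whatever the lens; pixels are square), "cx", "cy" (the principal point, pixels), "dist_coeffs" ([k1, k2, p1, p2, k3] as OpenCV has them; the pictures are not rectified), "R" (3x3) and "t" (3): a world point X has camera coordinates R X + t; the wrist camera has in their place "T_tool_cam" (4x4, takes a point from camera to tool coordinates, whose origin is the TCP and whose axes are the flange's). Camera axes: x right, y down, z forward; pixel columns grow to the right and rows downward; lengths in m; the calibration is good to about 2 mm. A picture is of the moment at which its call begins: read the wrist's pose just before it. There is no depth.
A pose or a line that the arm cannot do raises env.Unreachable and nothing moves.
- env.job_done(): hands the job in; it is judged then, once.
The state is a dict: "time": time; "qpos": joint angles; "qvel": joint speeds; "joint_efforts": joint torques, N m; "ee_pos": TCP position; "ee_rot": TCP orientation; "force": force on the tool from outside, world axes, zero at the start; "ft_torque": the same for the moment, N m; "opening": finger opening in m; "finger_force": force on a finger pad.
Only numpy, scipy, OpenCV 4.12 (cv2) and the standard library are available. Lean on these libraries where they do the work, as an engineer would, in place of code of your own. Each camera call takes 0.05 s, during which the arm holds its last target. There are 200 camera calls.

## Working session

There is one attempt and no reset: what is moved stays moved. The work goes in short steps, each a Python script; the robot and the scene stay as the last script left them, time stands still between calls to the robot, and variables do not carry over. Pictures are saved under pics/ and viewed, at most 10 in all, crops included, and the job is handed in when it is done.

```bash
ls; mkdir -p pics; cat > h.py <<'E'
from bench import env, eoat, planner, snapshot
import numpy as np, cv2
from scipy.spatial.transform import Rotation as Ro
def K(s):
    f=s["img"].shape[0]/2/np.tan(np.radians(s["fov_y"])/2)
    return np.array([[f,0,s["cx"]],[0,f,s["cy"]],[0,0,1]])
def ext(s,st=None):
    if "R" in s: return np.array(s["R"]),np.array(s["t"])
    T=np.eye(4);r=np.array(st["ee_rot"]);T[:3,:3]=Ro.from_euler('xyz',r).as_matrix() if r.size==3 else r.reshape(3,3);T[:3,3]=st["ee_pos"]
    T=np.linalg.inv(T@np.array(s["T_tool_cam"]));return T[:3,:3],T[:3,3]
def pix2z(s,uv,z,st=None):
    R,t=ext(s,st);n=cv2.undistortPoints(np.array([[uv]],float),K(s),np.array(s["dist_coeffs"]))[0,0]
    d=R.T@np.array([n[0],n[1],1]);c=-R.T@t
    return c+d*(z-c[2])/d[2]
def proj(s,X,st=None):
    R,t=ext(s,st);return cv2.projectPoints(np.array(X,float).reshape(-1,3),cv2.Rodrigues(R)[0],t,K(s),np.array(s["dist_coeffs"]))[0][:,0]
E
python3 - <<'E'
from h import *
import pickle
st=env.get_state();print(st)
d={}
for n in("top","side"):
    s=snapshot(n);d[n]=s;cv2.imwrite(f"pics/{n}0.png",cv2.resize(s["img"],(800,600),interpolation=cv2.INTER_CUBIC));print(n,{k:v for k,v in s.items() if k!="img"})
pickle.dump(d,open("d0.pkl","wb"))
E
```

```text
pics
{'time': 0.0, 'qpos': array([ 1.59120986,  0.50188682, -0.4267663 ,  1.55145481,  0.2207862 ,
        1.13832345, -0.21031463]), 'qvel': array([ 0.00223157, -0.00136266,  0.0007096 , -0.00103089, -0.00115526,
       -0.00043538,  0.00238227]), 'joint_efforts': array([-5.50088589e-04, -5.69512331e+01, -5.81595093e+00, -2.80937004e+01,
        1.07982443e-02,  1.18607955e-02,  6.13134503e-06]), 'ee_pos': array([ 0.15607045, -0.63040412,  0.30283058]), 'ee_rot': array([-3.13957451e+00, -7.14650792e-05,  2.42799949e-01]), 'force': array([ 0.47494575,  0.12257138, -0.05380515]), 'ft_torque': array([ 0.02005342, -0.01671699, -0.01821722]), 'finger_force': 0.0, 'opening': 0.08539286397258838}
top {'fov_y': 42.89407002850194, 'cx': 253.87663255628885, 'cy': 197.65416344318345, 'dist_coeffs': array([-0.03221402,  0.        ,  0.        ,  0.        ,  0.        ]), 'R': array([[ 0.02566917, -0.99959015,  0.01267401],
       [-0.99356472, -0.02690944, -0.11002285],
       [ 0.11031881, -0.00976826, -0.99384825]]), 't': array([1.35158207e-03, 5.87249663e-01, 1.40231437e+00])}
side {'fov_y': 56.06234259787699, 'cx': 253.29369211216755, 'cy': 193.65780183723197, 'dist_coeffs': array([-0.09077697,  0.        ,  0.        ,  0.        ,  0.        ]), 'R': array([[ 0.95649661, -0.291637  ,  0.00787984],
       [-0.19360784, -0.65472711, -0.73064931],
       [ 0.21824352,  0.69733799, -0.68270748]]), 't': array([-0.52300753,  0.2318437 ,  0.9200197 ])}
```

View pics/top0.png

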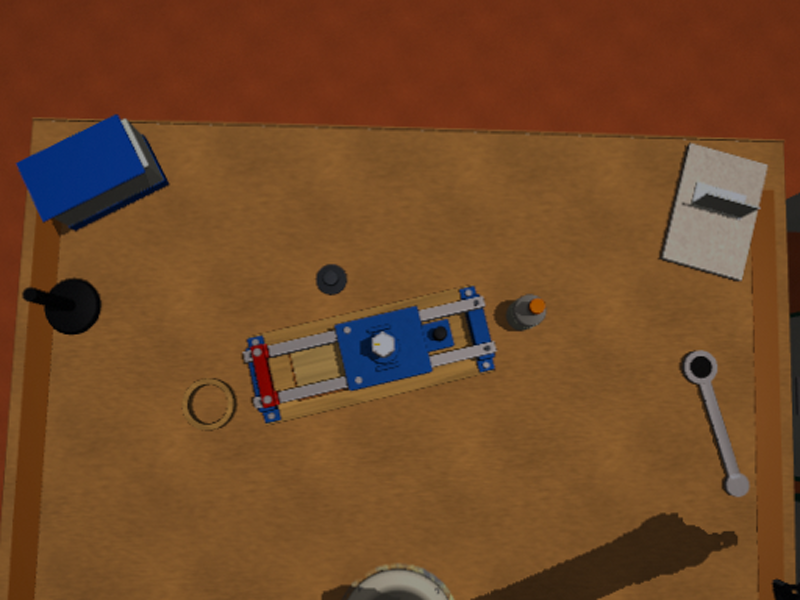

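View pics/side0.png

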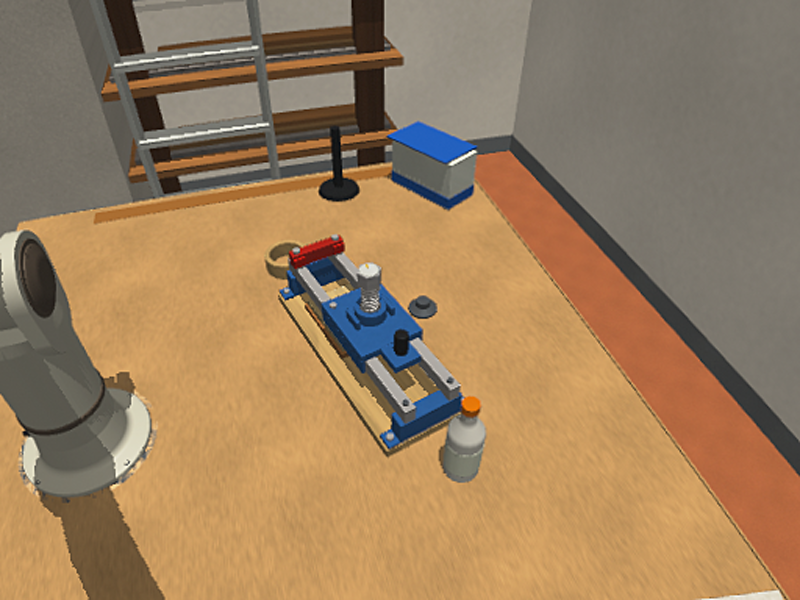

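The top view shows the hex at (383,344), the grip at (439,334), the red stop at (262,377) and the bottle cap at (537,306). In the side view the hex top is at (370,268), the grip top at (401,333) and the cap at (471,404).

```bash
python3 - <<'E'
from h import *
import pickle
d=pickle.load(open("d0.pkl","rb"));T,S=d["top"],d["side"];k=1.5625
def tri(a,b):
    P=[];U=[]
    for s,uv in((T,a),(S,b)):
        R,t=ext(s);P.append(np.c_[R,t]);U.append(cv2.undistortPoints(np.array([[uv]],float)/k,K(s),s["dist_coeffs"])[0,0])
    X=cv2.triangulatePoints(P[0],P[1],U[0],U[1])[:,0];return (X[:3]/X[3]).round(4)
print("hextop",tri((383,343),(370,268)),pix2z(T,(383/k,343/k),.22))
print("griptop",tri((439,332),(401,333)))
print("cap",tri((538,306),(471,403)))
for n,a,z in(("stop bolts",(258,352),.13),("",(267,400),.13),("rail r",(475,302),.13),("",(487,349),.13),("foot",(331,278),.026),("tape",(209,404),.038),("plateTR",(417,307),.116),("plBR",(432,373),.116),("plTL",(337,326),.116),("plBL",(349,390),.116)):
    print(n,pix2z(T,(a[0]/k,a[1]/k),z).round(4))
im=T["img"][170:280,140:360];cv2.imwrite("pics/c.png",cv2.resize(im,(800,400),interpolation=cv2.INTER_CUBIC))
E
```

```text
hextop [0.5115 0.0391 0.2227] [0.50980486 0.03945198 0.22      ]
griptop [ 0.5361 -0.0554  0.159 ]
cap [ 0.5845 -0.2226  0.1717]
stop bolts [0.4942 0.2567 0.13  ]
 [0.4119 0.2375 0.13  ]
rail r [ 0.592  -0.1193  0.13  ]
 [ 0.51   -0.1414  0.13  ]
foot [0.6431 0.1427 0.026 ]
tape [0.4005 0.3585 0.038 ]
plateTR [ 0.582  -0.0182  0.116 ]
plBR [ 0.4662 -0.0472  0.116 ]
plTL [0.5444 0.1221 0.116 ]
plBL [0.4328 0.0973 0.116 ]
```

View pics/c.png

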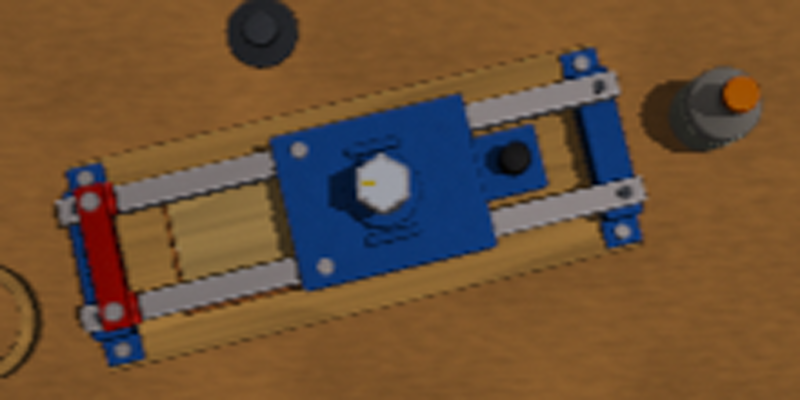

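The press is yawed about 14.3°. The grip is at about (0.536,-0.056,0.14), and the head has roughly 0.13 m to travel. I'll move above the grip and check its position with the wrist camera.

```bash
python3 - <<'E'
from h import *
y=np.radians(14.3)
p=[.535,-.056]
for q in([.40,-.42,.36],[p[0],p[1],.32]):
    env.move_pose(q,[np.pi,0,y]);
    st=env.get_state();print(st["time"],st["ee_pos"],st["qpos"].round(2))
s=snapshot("wrist");T=snapshot("top")
print(s["fov_y"],s["cx"],s["cy"],np.array(s["T_tool_cam"]).round(3))
im=s["img"].copy()
for q in proj(s,[[p[0],p[1],.16],[.5105,.039,.22]],st): print(q); 
cv2.imwrite("pics/w1.png",cv2.resize(im,(800,600),interpolation=cv2.INTER_CUBIC))
import pickle;pickle.dump((s,st),open("w1.pkl","wb"))
E
```

```text
1.3417 [ 0.39851551 -0.42163679  0.35958156] [ 1.21  0.34 -0.56  1.66  0.2   1.19 -0.72]
2.7917 [ 0.53504152 -0.05796567  0.31990737] [ 0.72  0.35 -0.81  1.81  0.28  1.1  -1.51]
65.82449016983449 254.8121775139621 196.3259843282484 [[-0.    -0.947 -0.322  0.083]
 [ 1.    -0.    -0.     0.002]
 [ 0.    -0.322  0.947 -0.069]
 [ 0.     0.     0.     1.   ]]
[250.61955878 201.95703552]
[ 95.76378395 234.67019083]
```

View pics/w1.png

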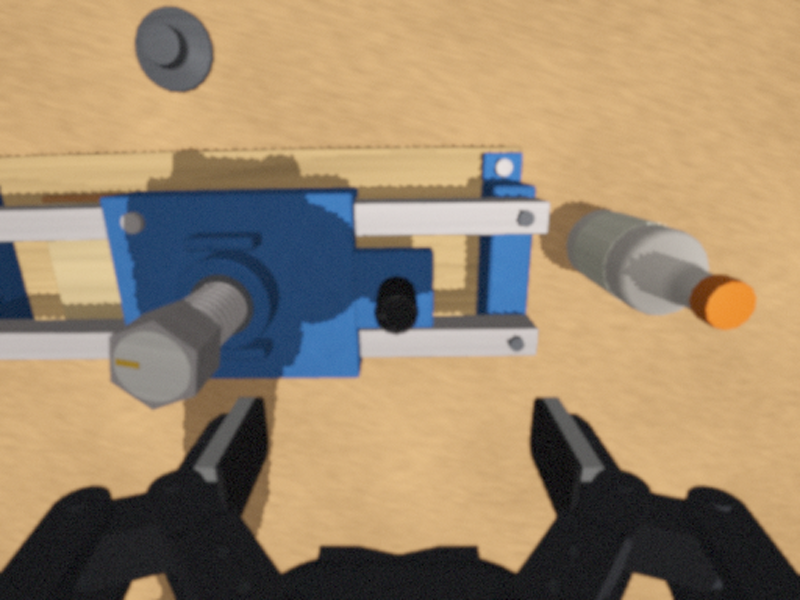

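The wrist view shows the grip top at (396,314) and the hex top at (155,365). The rails lie almost level in the image, so the yaw is right to about 1°. Next I compute the position and grasp the grip.

```bash
python3 - <<'E'
from h import *
import pickle
s,st=pickle.load(open("w1.pkl","rb"));k=1.5625
g=pix2z(s,(396/k,312/k),.16,st);h=pix2z(s,(155/k,363/k),.22,st);print(g,h,np.linalg.norm((g-h)[:2]),np.degrees(np.arctan2(*(h-g)[:2])))
rb=[pix2z(s,(a/k,b/k),.116,st) for a,b in((525,218),(516,344),(133,223))];print(np.round(rb,4))
y=np.radians(14.3)
env.move_pose([g[0],g[1],.27],[np.pi,0,y])
eoat.move_gripper(.06,30)
print(env.move_l([g[0],g[1],.197],[np.pi,0,y],rate=.08,contact_N=8))
eoat.move_gripper(0,30)
a=env.get_state();print(a["time"],a["ee_pos"],a["opening"],a["finger_force"],a["force"])
E
```

```text
[ 0.53749078 -0.05776625  0.16      ] [0.51273648 0.0369489  0.22      ] 0.0978965495824844 -14.646922625835193
[[ 0.5976 -0.1206  0.116 ]
 [ 0.5201 -0.1414  0.116 ]
 [ 0.5386  0.1039  0.116 ]]
False
5.0667 [ 0.53764005 -0.05709044  0.19759572] 0.02320147108219952 29.831331968307495 [-1.38378777  1.64810261  6.35820927]
```

```bash
python3 - <<'E'
from h import *
a=np.radians(14.5);d=np.array([-np.sin(a),np.cos(a),0])
st=env.get_state();p0=np.array(st["ee_pos"]);p0[2]=.1975
# steady sliding force is ~7 N; first break loose, then stop on a further rise
print(env.move_l(p0+.02*d,rate=.06,contact_N=25));b=env.get_state();print(b["ee_pos"],b["force"])
print(env.move_l(p0+.155*d,rate=.06,contact_N=18))
b=env.get_state();print(b["time"],b["ee_pos"],(b["ee_pos"]-p0)@d,b["force"],b["force"]@d,b["opening"])
env.pause(.4);b=env.get_state();print((b["ee_pos"]-p0)@d,b["force"]@d)
E
```

```text
False
[ 0.53276671 -0.0384206   0.19764215] [ 0.23434839 -3.42955465  1.72516292]
True
7.175 [0.50589297 0.06374268 0.19761442] 0.12493312699477377 [-0.0259942  -2.27905858  4.2528408 ] -2.1999567614729214 0.02327462464905492
0.12487234092267188 0.44702142866550054
```

```bash
python3 - <<'E'
from h import *
a=np.radians(14.5);d=np.array([-np.sin(a),np.cos(a),0])
p0=np.array(env.get_state()["ee_pos"])
print(env.move_l(p0+.02*d,rate=.03,contact_N=25))
b=env.get_state();print(b["time"],(b["ee_pos"]-p0)@d,b["force"]@d)
env.pause(.3);b=env.get_state();print((b["ee_pos"]-p0)@d,b["force"]@d,b["ee_pos"],b["opening"])
eoat.move_gripper(.06)
p=np.array(b["ee_pos"]);p[2]=.26;env.move_l(p,rate=.15)
p=p+np.array([0,0,.07])-.03*d; env.move_l(p,rate=.2)
st=env.get_state();s=snapshot("wrist");print(st["time"],st["ee_pos"])
import pickle;pickle.dump((s,st),open("w2.pkl","wb"))
cv2.imwrite("pics/w2.png",cv2.resize(s["img"],(800,600),interpolation=cv2.INTER_CUBIC))
T=snapshot("top");cv2.imwrite("pics/t2.png",cv2.resize(T["img"][170:280,140:360],(800,400),interpolation=cv2.INTER_CUBIC))
E
```

```text
True
7.9917 0.0005731645104247867 -2.2400724581072016
0.0005325895136650814 -1.36703156326134 [0.50586405 0.06422252 0.19754413] 0.022836419568203845
9.8333 [0.51274105 0.0350932  0.328821  ]
```

View pics/w2.png

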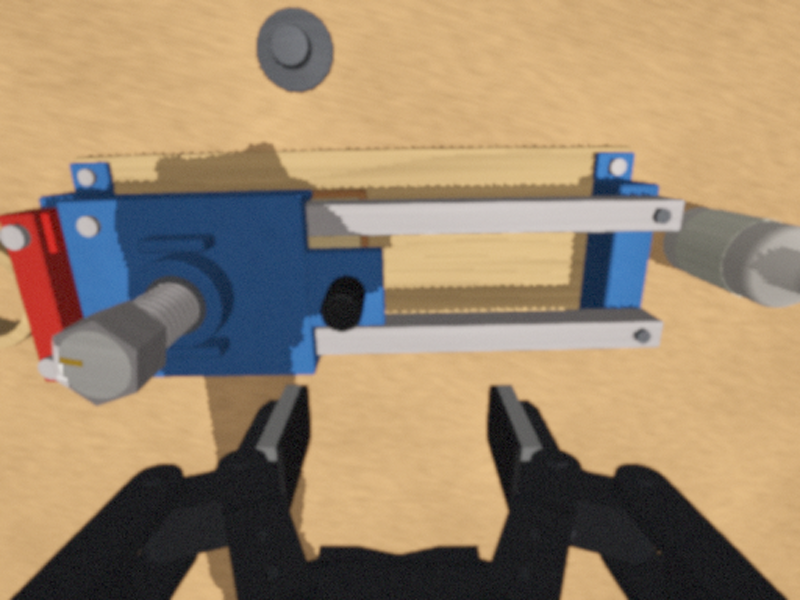

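The head is against the red stop. The hex top is at about (98,361), with corners up and down, so one pair of flats is square to the rails. Next I check it from above and see how the wrist range maps to yaw.

```bash
python3 - <<'E'
from h import *
import pickle
s,st=pickle.load(open("w2.pkl","rb"));k=1.5625
print(pix2z(s,(98/k,361/k),.22,st))
c=np.array([.4808,.161]);y=np.radians(14.5)
env.move_pose([c[0],c[1],.345],[np.pi,0,y])
for w in range(-240,241,30):
    q=planner.ik([c[0],c[1],.26],[np.pi,0,y+np.radians(w)]);print(w,None if q is None else np.round(q,2))
st=env.get_state();s=snapshot("wrist");print(st["time"],st["qpos"].round(2))
pickle.dump((s,st),open("w3.pkl","wb"))
u=proj(s,[c[0],c[1],.22],st)[0].astype(int);print(u)
x0,y0=u[0]-80,u[1]-60
print(x0,y0);cv2.imwrite("pics/w3.png",cv2.resize(s["img"][y0:y0+120,x0:x0+160],(800,600),interpolation=cv2.INTER_CUBIC))
E
```

```text
[0.48148432 0.1558914  0.22      ]
-240 [ 0.58  0.58 -1.24  1.93  0.62  1.09 -0.15]
-210 [ 0.63  0.66 -1.35  1.93  0.72  1.15  0.3 ]
-180 [ 0.66  0.81 -1.49  1.93  0.85  1.26  0.71]
-150 [ 0.6   0.62 -1.3   1.93  0.67  1.12  1.38]
-120 [ 0.6   0.62 -1.3   1.93  0.67  1.12  1.91]
-90 [ 0.6   0.62 -1.3   1.93  0.67  1.12  2.43]
-60 [-0.95  0.32  0.68  1.98 -0.25  0.93 -2.5 ]
-30 [ 0.26  0.36 -0.76  1.94  0.3   0.96 -2.49]
0 [ 0.33  0.39 -0.85  1.94  0.35  0.97 -2.01]
30 [ 0.39  0.42 -0.94  1.94  0.4   0.99 -1.53]
60 [ 0.46  0.45 -1.03  1.94  0.46  1.01 -1.05]
90 [ 0.52  0.51 -1.14  1.93  0.54  1.05 -0.6 ]
120 [ 0.58  0.58 -1.24  1.93  0.62  1.09 -0.15]
150 [ 0.63  0.66 -1.35  1.93  0.72  1.15  0.3 ]
180 [ 0.66  0.81 -1.49  1.93  0.85  1.26  0.71]
210 [ 0.6   0.62 -1.3   1.93  0.67  1.12  1.38]
240 [ 0.6   0.62 -1.3   1.93  0.67  1.12  1.91]
10.525 [ 0.39  0.28 -0.9   1.85  0.24  1.13 -1.91]
[254 218]
174 158
```

View pics/w3.png

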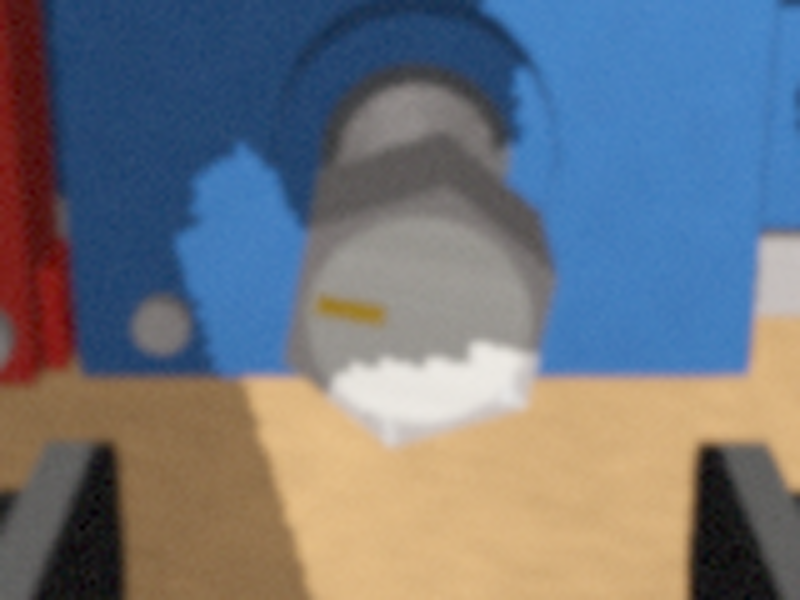

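The hex centre is at about (422,316) in the crop, rotated roughly 10° clockwise from the current yaw. I'll compute the position and grip it gently.

```bash
cat >> h.py <<'E'
def screw(deg,n=None,rise=.006):
    """rotate spindle by deg (+ = backward) by joint 7, z following the pitch"""
    n=n or int(np.ceil(abs(deg)/65))
    for i in range(n):
        st=env.get_state();p=np.array(st["ee_pos"])+[0,0,rise*deg/n/360]
        q=np.array(planner.ik(p,st["ee_rot"])) if rise else np.array(st["qpos"])
        q[6]=np.array(st["qpos"])[6]+np.radians(deg/n);env.goto_joints(q)
    st=env.get_state();print("screw",deg,"t",round(st["time"],2),st["ee_pos"].round(4),"rot",st["ee_rot"].round(3),"q7",round(st["qpos"][6],2),"F",st["force"].round(1),"M",st["ft_torque"].round(2),"f",st["finger_force"],st["opening"])
E
python3 - <<'E'
from h import *
import pickle
s,st=pickle.load(open("w3.pkl","rb"))
h=pix2z(s,(174+421/5,158+317/5),.22,st);print(h)
c=np.array([.4808,.161]); m=(h[:2]+c)/2;print(m)
w=np.radians(4.5)
env.move_pose([m[0],m[1],.32],[np.pi,0,w])
print(env.move_l([m[0],m[1],.262],rate=.08,contact_N=8))
b=env.get_state();print(b["time"],b["qpos"].round(2),b["ee_pos"],b["force"])
eoat.move_gripper(0,20)
b=env.get_state();print(b["time"],b["ee_pos"],b["opening"],b["finger_force"],b["force"],b["ft_torque"])
E
```

```text
[0.47955074 0.15773489 0.22      ]
[0.48017537 0.15936744]
False
11.75 [ 0.31  0.37 -0.82  1.94  0.33  0.97 -2.16] [0.48038078 0.15966445 0.26223715] [-0.025728    0.10406359  0.74321017]
12.075 [0.48053933 0.15965926 0.26262429] 0.035472052229920975 22.493447894230485 [-0.59553391  0.04394435  3.0009311 ] [ 0.09084941  0.03754962 -0.07397375]
```

The opening reads 35.5 mm, so the fingers are on the flats, and there is no side load. Now the backward stroke.

```bash
python3 - <<'E'
from h import *
import pickle
for i in range(3): screw(65,1)
a=env.get_state()
eoat.move_gripper(.06); env.pause(.2)
b=env.get_state()
print(b["time"],b["force"])
p=np.array(b["ee_pos"]);p[2]=.345
env.move_l(p,rate=.15)
st=env.get_state();s=snapshot("wrist");pickle.dump((s,st),open("w4.pkl","wb"))
S=snapshot("side");pickle.dump(S,open("s4.pkl","wb"))
cv2.imwrite("pics/s4.png",np.vstack([cv2.resize(x[145:205,200:280],(400,300),interpolation=cv2.INTER_CUBIC) for x in (pickle.load(open("d0.pkl","rb"))["side"]["img"],S["img"])]))
u=proj(s,[.4805,.1596,.22],st)[0].astype(int);x0,y0=u[0]-80,u[1]-60;print(u,x0,y0,st["time"])
cv2.imwrite("pics/w4.png",cv2.resize(s["img"][y0:y0+120,x0:x0+160],(800,600),interpolation=cv2.INTER_CUBIC))
E
```

```text
screw 65 t 13.12 [0.4791 0.1614 0.2637] rot [-3.140e+00 -2.000e-03  1.214e+00] q7 -1.02 F [-4.3  3.   2.6] M [ 0.93  1.04 -0.06] f 22.41894520819187 0.03599007740702083
screw 65 t 14.18 [0.4771 0.1613 0.2645] rot [-3.138 -0.004  2.348] q7 0.11 F [-7.1 -0.4  5.8] M [-0.29  1.57 -0.07] f 22.694917819462717 0.03519043469219834
screw 65 t 15.22 [0.4763 0.1592 0.2645] rot [-3.141 -0.009 -2.804] q7 1.24 F [-0.9 -6.4 -5.5] M [-1.37 -0.03  0.02] f 21.30385212600231 0.035732016912815766
15.7833 [-0.33677233 -0.63658653  0.24072503]
[252 223] 172 163 16.4667
```

View pics/w4.png

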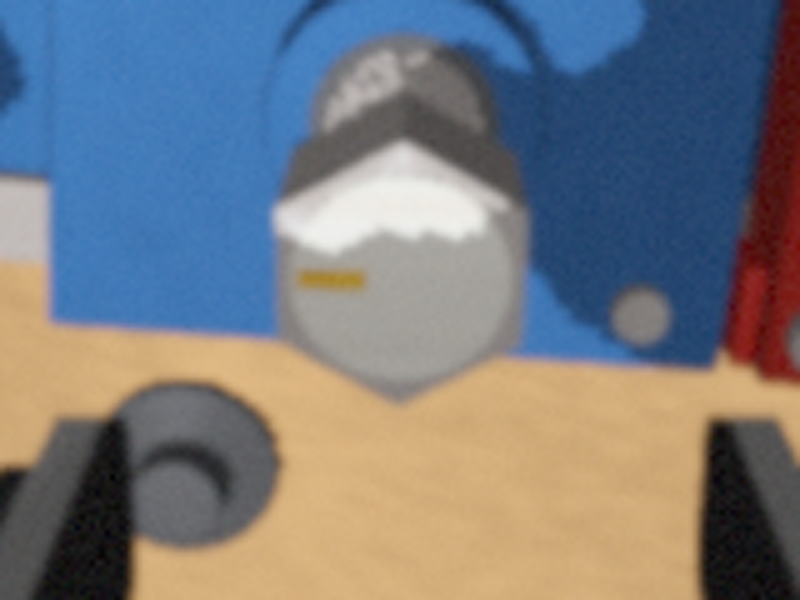

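The mark turned with the tool. At the end of the stroke the tool force went to -5.5 N, which is the spindle's weight hanging, so the thread ends had passed and it dropped on release. The hex centre is now at (402,283) in the crop. Averaging the two opposite views gives the true axis.

```bash
python3 - <<'E'
from h import *
import pickle
s3,a3=pickle.load(open("w3.pkl","rb"));s,st=pickle.load(open("w4.pkl","rb"))
for z in(.216,.220,.222): print(z,pix2z(s3,(174+421/5,158+317/5),z,a3),pix2z(s,(172+402/5,163+283/5),z,st))
R,t=zip(ext(s3,a3),ext(s,st));print((-R[0].T@R[1]),(-t[0].T@t[1])) if 0 else None
# head check: plate front corner seen from both views, z=.116
print(pix2z(s3,(174+82/5,158+372/5),.116,a3),pix2z(s,(172+718/5,163+364/5),.116,st))
print(st["ee_pos"],st["ee_rot"],st["qpos"].round(3))
for dz in (.262,): 
  for r in (-160.5,-100.5): print(r,planner.ik([.479,.1595,dz],[np.pi,0,np.radians(r)]))
E
```

```text
0.216 [0.47786727 0.15724448 0.216     ] [0.47943059 0.1588321  0.216     ]
0.22 [0.47955074 0.15773489 0.22      ] [0.47782443 0.15829344 0.22      ]
0.222 [0.48039247 0.15798009 0.222     ] [0.47702135 0.15802412 0.222     ]
[0.40388824 0.21427628 0.116     ] [0.51472254 0.24509197 0.116     ]
[0.47681941 0.16111399 0.34437646] [ 3.13982169 -0.00572274 -2.80217377] [ 0.374  0.264 -0.876  1.851  0.22   1.134  1.33 ]
-160.5 [ 0.31715964  0.37023276 -0.83046734  1.94206199  0.32987363  0.9695728
  1.24154651]
-100.5 [ 0.44242312  0.43326012 -1.00374126  1.93891326  0.43321246  1.00390311
  2.19834387]
```

```bash
cat >> h.py <<'E'
def screw2(c,z,yaw,deg,n,rise=.006):
    """from nominal (c,z,yaw deg) turn by deg in n steps; returns new z,yaw"""
    for i in range(n):
        z+=rise*deg/n/360
        q=np.array(planner.ik([c[0],c[1],z],[np.pi,0,np.radians(yaw)]));q[6]+=np.radians(deg/n);yaw+=deg/n
        env.goto_joints(q)
        st=env.get_state();print("t",round(st["time"],2),"yaw",round(yaw,1),round(np.degrees(st["ee_rot"][2]),1),st["ee_pos"].round(4),"q7",round(st["qpos"][6],2),"F",st["force"].round(1),"M",st["ft_torque"].round(2),round(st["opening"],4))
    return z,yaw
E
python3 - <<'E'
from h import *
a=np.radians(14.5);d=np.array([-np.sin(a),np.cos(a),0])
c=np.array([.479,.1585])
r=[np.pi,0,np.radians(-160.5)]
q=planner.ik([c[0],c[1],.2575],r);print(np.round(q,2))
eoat.move_gripper(.075)
env.move_l([c[0],c[1],.32],r,rate=.1)
print(env.move_l([c[0],c[1],.2575],r,rate=.08,contact_N=8))
eoat.move_gripper(0,20)
b=env.get_state();print(b["time"],b["ee_pos"],b["opening"],b["force"],b["ft_torque"],b["qpos"][6])
p=np.array(b["ee_pos"])
print(env.move_l(p+.012*d,rate=.02,contact_N=18));e=env.get_state();env.pause(.2);g=env.get_state()
print((e["ee_pos"]-p)@d,e["force"],(g["ee_pos"]-p)@d,g["force"],g["ee_pos"],g["time"])
E
```

```text
[ 0.32  0.38 -0.83  1.95  0.34  0.96  1.24]
False
18.6333 [0.47918568 0.15912708 0.25806534] 0.03583518657036028 [-0.35181039  2.32901077  2.91817106] [ 0.21589298  0.19542847 -0.07592213] 1.2395650274981318
True
0.0020204745486082734 [-0.72382164 -2.63559659  4.35062963] 0.0020079676864890126 [-1.00500053 -1.36546421  4.28188508] [0.4789155  0.16113124 0.25800081] 19.3
```

The head went about 2 mm further and stopped hard, so it is home. Now the forward strokes.

```bash
python3 - <<'E'
from h import *
c=np.array([.4787,.1607])
z,y=screw2(c,.258,-160.5,-210,4)
eoat.move_gripper(.075)
st=env.get_state();q=np.array(planner.ik([c[0],c[1],z],[np.pi,0,np.radians(y)]));q[6]+=np.pi
env.goto_joints(q);y+=180
b=env.get_state();print(b["time"],b["ee_pos"],b["ee_rot"],b["force"],z,y)
eoat.move_gripper(0,20)
b=env.get_state();print(b["time"],b["ee_pos"],b["opening"],b["force"],b["ft_torque"])
z,y=screw2(c,z,y,-180,3)
print(z,y)
E
```

```text
t 20.17 yaw -213.0 146.9 [0.479  0.1594 0.2572] q7 0.32 F [ 0.6 -2.9  5.3] M [-0.92 -0.01 -0.03] 0.0356
t 21.05 yaw -265.5 94.4 [0.4784 0.159  0.2562] q7 -0.6 F [-1.9 -4.4  8.4] M [-1.2   0.58  0.  ] 0.0355
t 21.93 yaw -318.0 41.9 [0.4779 0.1593 0.2553] q7 -1.52 F [-3.7 -3.7  8.9] M [-1.05  0.85  0.04] 0.0359
t 22.82 yaw -370.5 -10.5 [0.4776 0.1598 0.2544] q7 -2.43 F [-4.6 -2.9  8.9] M [-0.86  1.06 -0.01] 0.0359
25.9333 [0.47871196 0.16072441 0.25450965] [3.14156913e+00 6.17168806e-05 2.95804966e+00] [-0.48119423  1.22580348  0.92311057] 0.25449999999999995 -190.5
26.3667 [0.47870996 0.16018617 0.25463629] 0.03562899194426271 [-1.77712037 -3.12520509  3.82444243] [-0.48157119  0.25564641 -0.02721741]
t 27.35 yaw -250.5 109.4 [0.4787 0.1597 0.2536] q7 -0.34 F [-1.6 -4.3  4.4] M [-1.12  0.27  0.01] 0.0356
t 28.33 yaw -310.5 49.4 [0.4784 0.1596 0.2525] q7 -1.39 F [-2.8 -4.4  5.5] M [-1.21  0.56  0.05] 0.0359
t 29.32 yaw -370.5 -10.5 [0.4781 0.1596 0.2515] q7 -2.44 F [-4.1 -4.   7.7] M [-1.35  0.85  0.07] 0.036
0.25149999999999995 -370.5
```

The forward turn is done. I'll confirm the height by probing the hex top with closed fingers. I expect the TCP at about 0.283 if it dropped and about 0.289 if not.

```bash
python3 - <<'E'
from h import *
c=np.array([.4787,.1605]);r=[np.pi,0,np.radians(-10.5)]
eoat.move_gripper(.075)
env.move_l([c[0],c[1],.315],r,rate=.1)
eoat.move_gripper(0)
print(env.move_l([c[0],c[1],.272],r,rate=.02,contact_N=4))
b=env.get_state();print("probe",b["time"],b["ee_pos"],b["force"],b["opening"])
env.move_l([c[0],c[1],.315],r,rate=.1)
st=env.get_state();eoat.move_gripper(.075)
print(env.get_state()["time"])
E
```

```text
True
probe 32.7417 [0.47883906 0.16057392 0.28259345] [ 0.17376387 -0.72894437  4.38405158] -0.0001518262277507916
33.925
```

The probe puts the hex centre 55.6 mm above the rim, which is in range. Now I regrip, press the head home and hold.

```bash
python3 - <<'E'
from h import *
a=np.radians(14.5);d=np.array([-np.sin(a),np.cos(a),0])
c=np.array([.4787,.1605]);r=[np.pi,0,np.radians(-10.5)]
print(env.move_l([c[0],c[1],.2505],r,rate=.08,contact_N=8))
eoat.move_gripper(0,25)
p=np.array(env.get_state()["ee_pos"])
print(env.move_l(p+.01*d,rate=.02,contact_N=15));env.pause(.5)
b=env.get_state();print(b["time"],b["ee_pos"],(b["ee_pos"]-p)@d,b["force"],b["ft_torque"],b["opening"],b["finger_force"],b["ee_rot"],abs(b["qvel"]).max())
s=snapshot("top");cv2.imwrite("pics/t5.png",cv2.resize(s["img"][130:290,80:380],(800,427),interpolation=cv2.INTER_CUBIC))
E
```

```text
False
True
36.2 [0.47881335 0.16094833 0.2509489 ] 0.0008721615495199137 [ 0.66503271 -1.71392812  5.73475501] [-0.15208066 -0.21019937  0.02345592] 0.03563305484689753 26.040126239167876 [ 3.13256246e+00 -2.65735326e-03 -1.86891112e-01] 0.001854284581477182
```

View pics/t5.png

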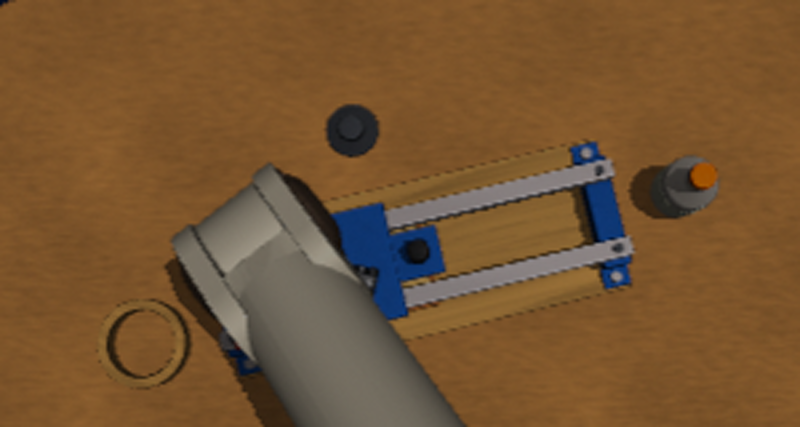

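The head is home, the tape, foot (352,130) and bottle (690,185) are in place, and the gripper is holding the hex.

```bash
python3 -c "
from bench import env
print(env.job_done())"
```

```text
the job is handed in; nothing more can be done
None
```

Job handed in: the head is against the stop, the spindle was turned back past its drop and screwed in about one turn (hex centre probed at 55.6 mm above the rim), the gripper is holding it still, and the bystanders are where they were; no verdict came back.

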